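# Hook the ledge bracket into the slotted upright and press it home

### The arm

A 6-joint arm with a two-finger parallel gripper is mounted at the origin on the work surface. World frame = base frame: x ahead of the robot, y to its left, z up, the work surface at z = 0. Lengths are in m, angles in rad, forces in N, time in s.
With the tool pointing down it reaches from about 0.425 to 0.925 m from the base axis. Payload 12.5 kg.
Tool frame: the origin (TCP) lies between the finger pads; the fingertips stand 14 mm ahead of it and the grasp point (between the pads) lies 5 mm behind it; z points along the fingers, y is the direction in which the jaws open and shut (so a half turn about z gives the same grasp; the last joint's range is limited). The gripper opens to 85 mm and grips with 20 to 120 N. Pads are 22 mm wide; open, the fingers measure 114 mm over their backs; the gripper's body (76 mm by 85 mm) begins 54 mm behind the grasp point. The pads swing forward as they close: fully open they stand 13 mm farther back than shut.
Start: joints at [-1.294, 0.491, 1.559, -0, 1.092, -0.106], TCP at [0.233, -0.58, 0.245] pointing down, gripper open.
Joint ranges: [-3.1, 3.1], [-0.84, 2.19], [0.05, 2.79], [-1.13, 4.28], [0.06, 2.93], [-2.69, 2.69]. Speed limits (rad/s): [2.22, 2.22, 2.79, 3.14, 3.14, 3.14].

### API

Orientations are given as a unit quaternion [w, x, y, z].
In Python, from bench import r gives the robot as it stands.
- The arm moves only by the tool jog_arm, never from a script. Its argument "plan" is a list of rows, each an object of numbers: "tx", "ty", "tz": the shift along the tool's x, y, z in cm; "yaw": the turn about the tool's z in rad; "fingers": the finger opening in cm, from 0 to 8.54. In form: [{"tx": .., "ty": .., "tz": .., "yaw": .., "fingers": ..}, ...]. A call has 1 to 12 rows; each row shifts and turns the pose as measured when the row begins, along the tool's axes as they then stand; what a row does not reach is not made up. A row lasts 1/10 s, in which the tool goes at most 50 mm and 8.59 degrees, less where a joint would pass 70% of its speed; a pose out of reach is approached as far as the arm can. A call with a gripper value outside its range is refused whole. The fingers move at their own pace and stop on an object; "force" is the grip in N (left out, the last holds). Time passes only in rows, so rows that do not move let the fingers close. It gives the time, the measured TCP pose, the force and the opening at its end, in the units of the state.
- r.sense(): the state, without advancing time (a new reading comes with each control period).
- r.snapshot(name): name is "side" or "top"; returns the picture (384x512x3 uint8, blue, green, red); there is no depth.
- r.camera_model(name): a dict with "camera_matrix" (3x3 intrinsics, pixels), "k1" (the pictures are not rectified: a ray, as slopes to the right and down, at radius r is drawn at 1 + k1 r^2 times it, then the intrinsics apply), "T" (4x4, takes a point from camera to world coordinates). Camera axes: x right, y down, z forward; pixel columns grow to the right and rows downward; lengths in m; the calibration is good to about 2 mm. A picture is of the moment at which its call begins. camera_model takes no time and is no camera call.
- r.hand_in(): hands the job in, once; it reports no verdict.
Trained networks look in the newest picture that a camera, given by its name, has taken for a name from the list of things; names that differ only in an ending like _2 or _b are one class to them, and where a whole thing is asked for, a point or a joint stands for the part that bears it (a point fixed in the world has none). Each returns a list of dicts, best first, with "confidence" (0 to 1); they miss things now and then, are a little off and sometimes report something else, mostly with a low value. They report only what shows in the picture. A call takes as long as a camera call. They do not tell look-alikes from the thing itself.
- r.trace(camera, target): "mask" (384x512 bool, what is visible of it) and "uv" ([column, row] in pixels, amid what is visible of it).
- r.tip_of(camera, target): "uv" ([column, row] in pixels: a listed point, or the origin of a listed thing).
The state is a dict: "clock": time; "joint_positions": joint angles; "joint_velocities": joint speeds; "effort": joint torques, N m; "eef_pos": TCP position; "tcp_rot": TCP orientation; "force": force on the tool from outside, world axes, zero at the start; "moment": the same for the moment, N m; "width": opening from 0.0 (shut) to 1.0 (fully open).
Only numpy, scipy, OpenCV 4.12 (cv2) and the standard library are available. Lean on these libraries where they do the work, as an engineer would, in place of code of your own. Each camera call takes 0.05 s, during which the arm holds its last target. There are 200 camera calls.

### The job

Take the ledge bracket that has the hook on its back, hang its hook in the open slot at the top of the grey slotted upright, and press it down until it is fully home and the catch has locked. Leave the plain bracket without a hook where it is.

Things in the scene. Friction and masses are not known exactly. Their poses are not given: they have to be found in the camera images.
- bracket: Hooked aluminium bracket. Origin: foot of back plate's rear face; x outward, z up. mm: base x 0..100, y +-24, 5 thick; back x 0..6, y +-24, 78 high; centre web (grip it at x 58) y +-6, x 6..92, top z 55; press tab x 0..36, y +-16, top z 78. Rear hook 12 wide: neck z 62..74 to x -16; 6 thick prong, inner face x -10 down to z 50, slanting to x -24 at its tip, z 26. 0.25 kg.
- upright: Fixed grey channel, 60 wide, 162 high, on a dark foot. Origin: on the table below the front face; x outward, z up. mm: front plate x -6..0; hollow behind, open at top. Slot in its top end, open upwards: 32 wide at z 162, 16 wide from z 146 to its floor, z 122. Bracket enters from above, prong behind the plate, x axes parallel; fully home its origin is at x 0..4, y 0, z 60 here.
- catch (a joint): Steel catch sliding down in the slot (m): 0 = up, its top 12 mm above the slot floor; 0.012 = down. Needs about 7 N plus the friction of the hook, so the bracket's weight alone leaves it up (bracket origin then at z 72 mm); no spring, stays where pushed. Near the bottom it drives two side bolts over the hook's neck: locked. With its play the freed bracket droops about 5 degrees.
- plain_bracket: Bystander to be left alone: aluminium bracket of the same form, size and frame but with no hook: its flat back has four dark screw holes.
There are look-alikes about, which are no part of the job. Leave any blue look-alike of the bracket alone. Of the things that look like the upright, take the one that is farthest from the robot's base at the start.

How it is judged:
By the outcome, as a careful person would: the job done as asked, in the order asked, and still so for the second after the job is handed in, with the robot touching nothing.
It also fails if it takes over 48 s, if anything falls off the work surface, if the arm or the gripper's body presses on something with over 40 N, if the wrist force passes 120 N, or if a joint passes its speed limit or range.

## Working session

There is one attempt and no reset: what is moved stays moved. The work goes in short steps, Python scripts to look and compute and a tool call to move; the robot and the scene stay as the last step left them, time stands still between calls to the robot, and variables do not carry over. Pictures are saved under pics/ and viewed, about 8 in all and at most 12, crops included, and the job is handed in when it is done.

Besides the shell and the picture viewer there is one more tool, called after "Call:" in YAML: its name, and indented under it one key for each argument. jog_arm: Moves the arm, as the interface text tells. Its arguments: {"type":"object","properties":{"plan":{"type":"array","items":{"type":"object","properties":{"tx":{"type":"number"},"ty":{"type":"number"},"tz":{"type":"number"},"yaw":{"type":"number"},"fingers":{"type":"number"}}}},"force":{"type":"number"}},"required":["plan"]}

```bash
ls; mkdir -p pics; python3 - <<'E'
from bench import r
import cv2,numpy as np
s=r.sense();print(s['eef_pos'],s['tcp_rot'],s['force'])
for n in('side','top'):
    im=r.snapshot(n);cv2.imwrite(f'pics/{n}0.png',im)
    c=r.camera_model(n);print(n,np.round(c['T'],3).tolist(),c['camera_matrix'],c['k1'])
    for t in('bracket','upright','plain_bracket'):
        print(t,[(np.round(d['uv']).tolist(),round(d['confidence'],2)) for d in r.trace(n,t)],[(np.round(d['uv'],1).tolist(),round(d['confidence'],2)) for d in r.tip_of(n,t)])
a=np.hstack([cv2.imread('pics/side0.png'),cv2.imread('pics/top0.png')])
E
```

```text
pics
[ 0.23341343 -0.57954006  0.24471323] [-5.68478516e-04  9.81734855e-01  1.90253381e-01 -5.68073116e-05] [-0.12730427  0.4377893  -0.09742979]
side [[-0.753, -0.519, 0.404, 0.146], [-0.658, 0.598, -0.458, 0.391], [-0.004, -0.611, -0.792, 0.709], [0.0, 0.0, 0.0, 1.0]] [[373.13153945   0.         251.29166578]
 [  0.         373.13153945 192.27667956]
 [  0.           0.           1.        ]] -0.0836316576397296
bracket [([263.0, 132.0], 0.8), ([232.0, 170.0], 0.55)] [([226.6, 163.6], 0.82), ([275.6, 141.6], 0.58)]
upright [([149.0, 238.0], 0.94), ([244.0, 324.0], 0.89)] [([160.4, 247.7], 0.81), ([254.4, 338.4], 0.6)]
plain_bracket [([300.0, 184.0], 0.96)] [([282.8, 180.1], 0.68)]
top [[0.008, -0.999, 0.037, 0.4], [-1.0, -0.009, -0.019, 0.049], [0.019, -0.037, -0.999, 1.067], [0.0, 0.0, 0.0, 1.0]] [[444.98777476   0.         258.77097004]
 [  0.         444.98777476 191.42571077]
 [  0.           0.           1.        ]] 0.008771979955092709
bracket [([286.0, 131.0], 0.68), ([339.0, 121.0], 0.62)] [([288.3, 114.8], 0.98), ([351.5, 137.6], 0.9)]
upright [([167.0, 244.0], 0.9), ([177.0, 134.0], 0.78)] [([181.0, 143.9], 0.72), ([168.6, 257.7], 0.63)]
plain_bracket [([318.0, 198.0], 0.65)] [([308.6, 180.8], 0.57)]
```

View pics/side0.png

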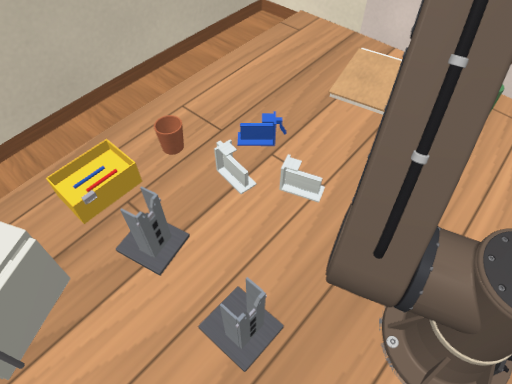

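View pics/top0.png

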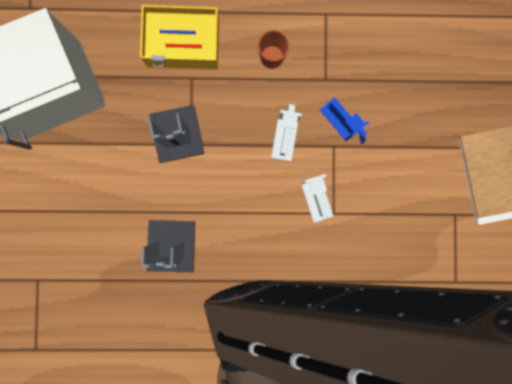

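Top view: hooked silver bracket at (286,131) with its hook towards (291,108). The look-alikes are blue (343,120) and plain (318,198). Uprights are at (177,134), which is farther, and (167,244), which is nearer. I choose bracket (286,131) and upright (177,134), and check both in a crop.

```bash
cat > h.py <<'E'
from bench import r
import cv2,numpy as np
from scipy.optimize import minimize
C={n:r.camera_model(n) for n in('side','top')}
def proj(n,P):
    c=C[n];T=c['T'];q=(np.asarray(P)-T[:3,3])@T[:3,:3];s=q[:,:2]/q[:,2:]
    s=s*(1+c['k1']*(s**2).sum(1,keepdims=True));K=c['camera_matrix']
    return s@K[:2,:2].T+K[:2,2]
def ground(n,uv,z):
    c=C[n];T=c['T'];K=c['camera_matrix'];u=(np.asarray(uv)-K[:2,2])/K[0,0];s=u.copy()
    for _ in range(9): s=u/(1+c['k1']*(s@s))
    d=T[:3,:3]@np.r_[s,1];return T[:3,3]+d*(z-T[2,3])/d[2]
def box(a,b,c,d,e,f): return np.array([[x,y,z] for x in(a,b) for y in(c,d) for z in(e,f)])/1000.
BR=[box(0,100,-24,24,0,5),box(0,6,-24,24,0,78),box(6,92,-6,6,5,6),box(0,36,-16,16,72,78),box(-16,0,-6,6,62,74),
 np.vstack([box(-16,-10,-6,6,50,74)]),np.array([[x,y,z] for y in(-6,6) for x,z in((-16,50),(-10,50),(-24,26),(-28,26))])/1000.,
 np.array([[x,y,z] for y in(-6,6) for x,z in((6,5),(92,5),(92,20),(36,55),(6,55))])/1000.]
UP=[box(-6,0,-30,-16,122,162),box(-6,0,16,30,122,162),box(-6,0,-30,30,0,122)]
def W(P,p): # p=x,y,z,yaw
    c,s=np.cos(p[3]),np.sin(p[3]);return P@np.array([[c,s,0],[-s,c,0],[0,0,1]])+np.asarray(p[:3])
def sil(n,parts,p):
    m=np.zeros((384,512),np.uint8)
    for P in parts:
        h=cv2.convexHull(proj(n,W(P,p)).astype(np.float32));cv2.fillConvexPoly(m,np.round(h*16).astype(np.int32),1,shift=4)
    return m>0
def draw(im,n,parts,p,k,o,col=(0,0,255)):
    for P in parts:
        q=(proj(n,W(P,p))-o+.5)*k
        for i in range(len(P)):
            for j in range(i):
                if (np.abs(P[i]-P[j])<1e-9).sum()==2: cv2.line(im,tuple(int(v) for v in q[i]),tuple(int(v) for v in q[j]),col,1)
E
python3 - <<'E'
from h import *
ms={}
for n,uv in(('side',(232,170)),('top',(286,131))):
    r.snapshot(n)
    ms[n]=[d['mask'] for d in r.trace(n,'bracket') if np.hypot(*(np.array(d['uv'])-uv))<12][0]
def cost(v):
    return sum(1-(sil(n,BR,[v[0],v[1],0,v[2]])&ms[n]).sum()/(sil(n,BR,[v[0],v[1],0,v[2]])|ms[n]).sum() for n in ms)
o=ground('top',(288.3,114.8),0);g=ground('top',(282,159),0);yaw=np.arctan2(g[1]-o[1],g[0]-o[0])
res=min((minimize(cost,[o[0]+a,o[1],yaw+b],method='Nelder-Mead',options=dict(initial_simplex=[[o[0]+a,o[1],yaw+b],[o[0]+a+.01,o[1],yaw+b],[o[0]+a,o[1]+.01,yaw+b],[o[0]+a,o[1],yaw+b+.1]])) for a in(0,.01,-.01) for b in(0,.1,-.1)),key=lambda q:q.fun)
print('bracket',o,yaw,res.x,res.fun)
for uv in((181,143.9),(168.6,257.7)): print('up top',ground('top',uv,0))
for uv in((160.4,247.7),(254.4,338.4)): print('up side',ground('side',uv,0))
tiles=[]
for n,o,parts,p in(('side',(195,130),BR,res.x),('top',(255,95),BR,res.x),('side',(110,185),None,0),('top',(140,95),None,0)):
    im=r.snapshot(n)[o[1]:o[1]+75,o[0]:o[0]+75] if parts else r.snapshot(n)[o[1]:o[1]+90,o[0]:o[0]+90]
    k=300/im.shape[0];im=cv2.resize(im,(300,300),interpolation=cv2.INTER_CUBIC)
    if parts: draw(im,n,parts,[p[0],p[1],0,p[2]],k,np.array(o))
    tiles.append(im)
cv2.imwrite('pics/c1.png',np.vstack([np.hstack(tiles[:2]),np.hstack(tiles[2:])]))
E
```

```text
bracket [ 0.62636062 -0.04080595  0.        ] 3.006788559829529 [ 0.6163971  -0.03977348  2.97562906] 0.16646570394608595
up top [0.55281382 0.21673202 0.        ]
up top [0.28082691 0.24206539 0.        ]
up side [0.55630836 0.22453071 0.        ]
up side [0.27695893 0.23591448 0.        ]
```

View pics/c1.png

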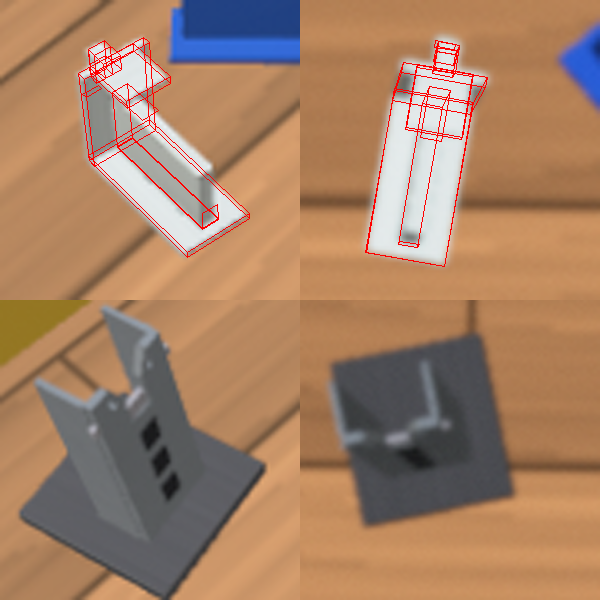

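The crop shows the hook on the chosen silver bracket, and the wireframe fits well. The far upright faces the robot, with its slot open at the top. Next I fit the upright from its front top corners.

```bash
sed -i 's/(92,20),(36,55),(6,55)/(92,55),(6,55)/' h.py; python3 - <<'E'
from h import *
from scipy.optimize import least_squares
P=np.array([[0,-30,162],[0,30,162]])/1000.
# image left = world +y = local -y (yaw~pi)
obs={'top':np.array([[153.5,136.4],[184.4,132.2]]),'side':np.array([[137.6,216.5],[157.1,194.6]])}
f=lambda v:np.concatenate([(proj(n,W(P,[v[0],v[1],0,v[2]]))-obs[n]).ravel() for n in obs])
u=least_squares(f,[.55,.22,3.277]);print('up',u.x,u.fun.round(1))
ms={};im={}
for n,uv in(('side',(149,238)),('top',(177,134))):
    im[n]=r.snapshot(n)
    ms[n]=[d['mask'] for d in r.trace(n,'upright') if np.hypot(*(np.array(d['uv'])-uv))<15][0]
print({n:int(m.sum()) for n,m in ms.items()})
t=[]
for n,o in(('side',(110,185)),('top',(140,95))):
    a=im[n][o[1]:o[1]+90,o[0]:o[0]+90];k=390/90
    a=cv2.resize(a,(390,390),interpolation=cv2.INTER_CUBIC);b=a.copy()
    draw(a,n,UP,[u.x[0],u.x[1],0,u.x[2]],k,np.array(o))
    cn,_=cv2.findContours(cv2.resize(ms[n].astype(np.uint8)[o[1]:o[1]+90,o[0]:o[0]+90],(390,390)),0,1);cv2.drawContours(a,cn,-1,(0,255,0),1)
    t.append(a)
cv2.imwrite('pics/c2.png',np.hstack(t))
E
```

```text
up [0.54849476 0.21843566 3.32442461] [-0.3  0.6 -2.  -0.1 -0.4 -0.6  1.4 -1.7]
{'side': 3046, 'top': 2341}
```

View pics/c2.png

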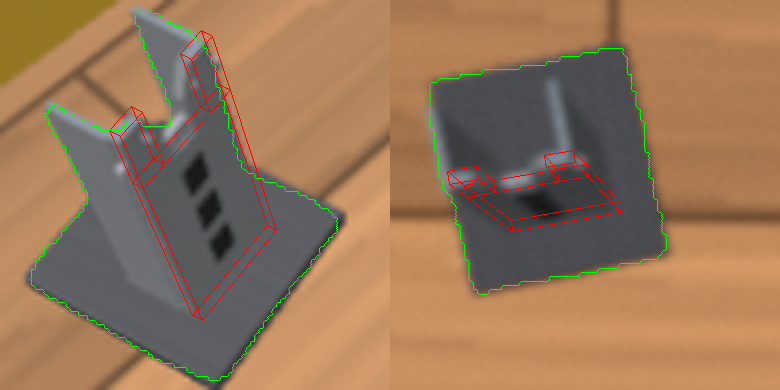

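Call:
jog_arm:
  plan:
    - {"tz": -4, "fingers": 8.54}
    - {"yaw": 0.14}
    - {"yaw": 0.14}
    - {"yaw": 0.14}
    - {"yaw": 0.13}
  force: 80

```text
schema error: expected keys tx, ty, tz, yaw, fingers
```

```bash
cat > fitup.py <<'E'
from h import *
ms={};im={}
for n,uv in(('side',(149,238)),('top',(177,134))):
    im[n]=r.snapshot(n)
    ms[n]=[d['mask'] for d in r.trace(n,'upright') if np.hypot(*(np.array(d['uv'])-uv))<15][0]
def model(v):
    D,c,h,t=v[3:]*1000
    return [box(c-h,c+h,-h,h,0,t),box(-6,0,-30,30,0,122),box(-D,0,-30,-26,0,162),box(-D,0,26,30,0,162),
     np.array([[x,y,z] for x in(-6,0) for y,z in((-30,122),(-8,122),(-8,146),(-16,162),(-30,162))])/1000.,
     np.array([[x,y,z] for x in(-6,0) for y,z in((30,122),(8,122),(8,146),(16,162),(30,162))])/1000.]
def cost(v):
    s=0
    for n in ms:
        a=sil(n,model(v),[v[0],v[1],0,v[2]]);s+=(a^ms[n]).sum()/(a|ms[n]).sum()
    return s
best=None
v0=np.array([.552,.218,3.28,.045,-.01,.055,.006]);st=np.array([.008,.008,.06,.01,.01,.006,.004])
for k in range(4):
    sx=np.vstack([v0]+[v0+st*(np.arange(7)==i)*(-1)**k for i in range(7)])
    q=minimize(cost,v0,method='Nelder-Mead',options=dict(initial_simplex=sx,maxiter=500,xatol=1e-4,fatol=1e-4));v0=q.x
v=q.x;print(v.round(4),q.fun)
t=[]
for n,o in(('side',(110,185)),('top',(140,95))):
    a=im[n][o[1]:o[1]+90,o[0]:o[0]+90];k=390/90
    a=cv2.resize(a,(390,390),interpolation=cv2.INTER_CUBIC);a=cv2.convertScaleAbs(a,alpha=1.7)
    draw(a,n,model(v),[v[0],v[1],0,v[2]],k,np.array(o));t.append(a)
cv2.imwrite('pics/c3.png',np.hstack(t))
E
python3 fitup.py
```

```text
[ 0.5555  0.2235  3.3344  0.0285 -0.0208  0.0551  0.0138] 0.16594665091040395
```

View pics/c3.png

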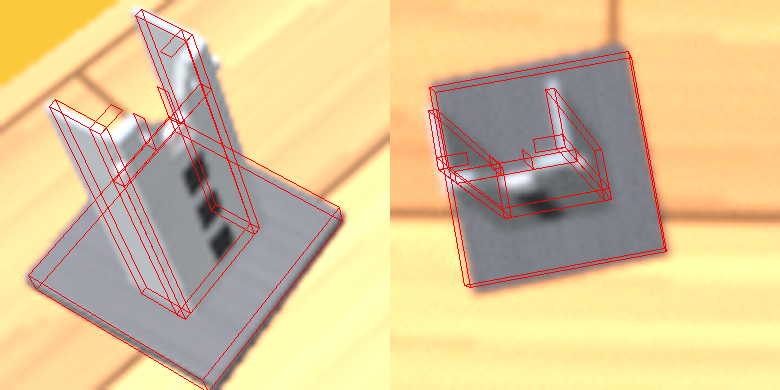

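Call:
jog_arm:
  plan:
    - {"tx": 0, "ty": 0, "tz": -4, "yaw": 0, "fingers": 8.54}
    - {"tx": 0, "ty": 0, "tz": 0, "yaw": 0.14, "fingers": 8.54}
    - {"tx": 0, "ty": 0, "tz": 0, "yaw": 0.14, "fingers": 8.54}
    - {"tx": 0, "ty": 0, "tz": 0, "yaw": 0.14, "fingers": 8.54}
    - {"tx": 0, "ty": 0, "tz": 0, "yaw": 0.13, "fingers": 8.54}
  force: 80

```text
clock: 2.0
eef_pos: [0.2335, -0.5798, 0.2869]
tcp_rot: [-0.0, 0.996, -0.092, -0.0]
force: [0.6, 0.5, -0.9]
width: 0.999
```

Call:
jog_arm:
  plan:
    - {"tx": 1.7, "ty": -4.65, "tz": 0, "yaw": 0, "fingers": 8.54}
    - {"tx": 1.7, "ty": -4.65, "tz": 0, "yaw": 0, "fingers": 8.54}
    - {"tx": 1.7, "ty": -4.65, "tz": 0, "yaw": 0, "fingers": 8.54}
    - {"tx": 1.7, "ty": -4.65, "tz": 0, "yaw": 0, "fingers": 8.54}
    - {"tx": 1.7, "ty": -4.65, "tz": 0, "yaw": 0, "fingers": 8.54}
    - {"tx": 1.7, "ty": -4.65, "tz": 0, "yaw": 0, "fingers": 8.54}
    - {"tx": 1.7, "ty": -4.65, "tz": 0, "yaw": 0, "fingers": 8.54}
    - {"tx": 1.7, "ty": -4.65, "tz": 0, "yaw": 0, "fingers": 8.54}
    - {"tx": 1.7, "ty": -4.65, "tz": 0, "yaw": 0, "fingers": 8.54}
    - {"tx": 1.7, "ty": -4.65, "tz": 0, "yaw": 0, "fingers": 8.54}
    - {"tx": 1.7, "ty": -4.65, "tz": 0, "yaw": 0, "fingers": 8.54}
    - {"tx": 1.7, "ty": -4.65, "tz": 0, "yaw": 0, "fingers": 8.54}

```text
clock: 3.2
eef_pos: [0.5415, -0.067, 0.2871]
tcp_rot: [0.001, 0.995, -0.1, 0.002]
force: [1.2, 0.5, -0.5]
width: 0.999
```

```bash
cat >> h.py <<'E'
def go(x,y,z,a):
    s=r.sense();p=s['eef_pos'];q=s['tcp_rot'];t=2*np.arctan2(q[2],q[1]);d=np.array([x,y,z])-p
    print('clock',s['clock'],'pos',np.round(p,4),'ang',round(t,3),'F',np.round(s['force'],1),'tx %.2f ty %.2f tz %.2f yaw %.3f'%(100*(d[0]*np.cos(t)+d[1]*np.sin(t)),100*(d[0]*np.sin(t)-d[1]*np.cos(t)),-100*d[2],(t-a+np.pi/2)%np.pi-np.pi/2))
E
python3 - <<'E'
from h import *
ms={}
for n,uv in(('side',(232,170)),('top',(286,131))):
    r.snapshot(n)
    L=[d['mask'] for d in r.trace(n,'bracket') if np.hypot(*(np.array(d['uv'])-uv))<12]
    if L: ms[n]=L[0]
print(list(ms))
def cost(v):
    return sum(1-(sil(n,BR,[v[0],v[1],0,v[2]])&ms[n]).sum()/(sil(n,BR,[v[0],v[1],0,v[2]])|ms[n]).sum() for n in ms)
a=np.array([.6164,-.0398,2.976])
q=minimize(cost,a,method='Nelder-Mead',options=dict(initial_simplex=[a,a+[.01,0,0],a+[0,.01,0],a+[0,0,.1]]))
v=q.x;print(v,q.fun);b=v[2]-np.pi
go(v[0]+.058*np.cos(v[2]),v[1]+.058*np.sin(v[2]),.033,b)
E
```

```text
['side']
[ 0.6162565  -0.03724706  2.96765545] 0.06639004149377592
clock 3.4 pos [ 0.5409 -0.0681  0.2867] ang -0.198 F [ 0.3 -1.3 -0.2] tx 0.98 ty -4.37 tz 25.37 yaw -0.024
```

Call:
jog_arm:
  plan:
    - {"tx": 1.0, "ty": -4.25, "tz": 0, "yaw": -0.025, "fingers": 6}
    - {"tx": 0, "ty": 0, "tz": 4.8, "yaw": 0, "fingers": 6}
    - {"tx": 0, "ty": 0, "tz": 4.8, "yaw": 0, "fingers": 6}
    - {"tx": 0, "ty": 0, "tz": 4.8, "yaw": 0, "fingers": 6}
    - {"tx": 0, "ty": 0, "tz": 4.8, "yaw": 0, "fingers": 6}
    - {"tx": 0, "ty": 0, "tz": 0, "yaw": 0, "fingers": 6}
    - {"tx": 0, "ty": 0, "tz": 0, "yaw": 0, "fingers": 6}

```text
clock: 4.1
eef_pos: [0.56, -0.0376, 0.0929]
tcp_rot: [0.002, 0.996, -0.091, 0.005]
force: [-0.3, -0.5, 1.5]
width: 0.703
```

```bash
python3 - <<'E'
from h import *
v=[.6163,-.0392,2.972]
go(v[0]+.058*np.cos(v[2]),v[1]+.058*np.sin(v[2]),.033,v[2]-np.pi)
E
```

```text
clock 4.1 pos [ 0.56   -0.0376  0.0929] ang -0.183 F [-0.3 -0.5  1.5] tx -0.24 ty -0.79 tz 5.99 yaw -0.013
```

Call:
jog_arm:
  plan:
    - {"tx": -0.25, "ty": -0.8, "tz": 0, "yaw": -0.013, "fingers": 6}
    - {"tx": 0, "ty": 0, "tz": 2.5, "yaw": 0, "fingers": 6}
    - {"tx": 0, "ty": 0, "tz": 2.0, "yaw": 0, "fingers": 6}
    - {"tx": 0, "ty": 0, "tz": 1.3, "yaw": 0, "fingers": 6}
    - {"tx": 0, "ty": 0, "tz": 0, "yaw": 0, "fingers": 6}

```text
clock: 4.6
eef_pos: [0.5647, -0.0305, 0.0453]
tcp_rot: [0.003, 0.996, -0.084, 0.014]
force: [-0.9, 0.5, 0.5]
width: 0.701
```

```bash
python3 - <<'E'
from h import *
v=[.6163,-.0392,2.972]
go(v[0]+.058*np.cos(v[2]),v[1]+.058*np.sin(v[2]),.033,v[2]-np.pi)
E
```

```text
clock 4.6 pos [ 0.5647 -0.0305  0.0453] ang -0.169 F [-0.9  0.5  0.5] tx -0.56 ty -0.02 tz 1.23 yaw 0.001
```

Call:
jog_arm:
  plan:
    - {"tx": -0.55, "ty": 0, "tz": 0.6, "yaw": 0, "fingers": 6}
    - {"tx": 0, "ty": 0, "tz": 0.5, "yaw": 0, "fingers": 6}
    - {"tx": 0, "ty": 0, "tz": 0, "yaw": 0, "fingers": 6}
    - {"tx": 0, "ty": 0, "tz": 0, "yaw": 0, "fingers": 6}

```text
clock: 5.0
eef_pos: [0.5605, -0.0296, 0.0371]
tcp_rot: [0.003, 0.996, -0.084, 0.016]
force: [0.0, 1.2, -0.2]
width: 0.704
```

```bash
python3 - <<'E'
from h import *
v=[.6163,-.0392,2.972]
go(v[0]+.058*np.cos(v[2]),v[1]+.058*np.sin(v[2]),.033,v[2]-np.pi)
s=r.sense();print(s['tcp_rot'],s['joint_positions'].round(3) if hasattr(s['joint_positions'],'round') else s['joint_positions'])
for n in('side','top'):cv2.imwrite(f'pics/g_{n}.png',r.snapshot(n))
a=cv2.imread('pics/g_side.png')[90:240,160:360];cv2.imwrite('pics/g.png',cv2.resize(a,None,fx=3.5,fy=3.5))
E
```

```text
clock 5.0 pos [ 0.5605 -0.0296  0.0371] ang -0.168 F [ 0.   1.2 -0.2] tx -0.14 ty 0.01 tz 0.41 yaw 0.001
[ 0.00331926  0.99631843 -0.08409857  0.01630955] [-0.169  0.685  1.906 -0.008  0.517  1.577]
```

View pics/g.png

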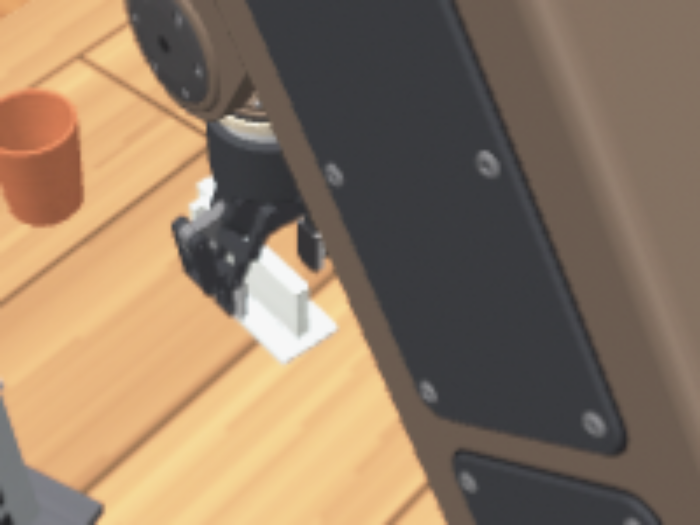

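The gripper straddles the web of the silver bracket (web end at about (300,290) in the crop). Next I grip and lift.

Call:
jog_arm:
  plan:
    - {"tx": -0.15, "ty": 0, "tz": 0.3, "yaw": 0, "fingers": 6}
    - {"tx": 0, "ty": 0, "tz": 0, "yaw": 0, "fingers": 0}
    - {"tx": 0, "ty": 0, "tz": 0, "yaw": 0, "fingers": 0}
    - {"tx": 0, "ty": 0, "tz": 0, "yaw": 0, "fingers": 0}
    - {"tx": 0, "ty": 0, "tz": 0, "yaw": 0, "fingers": 0}
    - {"tx": 0, "ty": 0, "tz": 0, "yaw": 0, "fingers": 0}
    - {"tx": 0, "ty": 0, "tz": 0, "yaw": 0, "fingers": 0}
  force: 100

```text
clock: 5.8
eef_pos: [0.5592, -0.0294, 0.0341]
tcp_rot: [0.003, 0.996, -0.084, 0.017]
force: [-1.1, -0.5, -0.1]
width: 0.122
```

Call:
jog_arm:
  plan:
    - {"tx": 0, "ty": 0, "tz": -2, "yaw": 0, "fingers": 0}
    - {"tx": 0, "ty": 0, "tz": -4, "yaw": 0, "fingers": 0}
    - {"tx": 0, "ty": 0, "tz": -4, "yaw": 0, "fingers": 0}
    - {"tx": 0, "ty": 0, "tz": -4, "yaw": 0, "fingers": 0}
    - {"tx": 0, "ty": 0, "tz": -4, "yaw": 0, "fingers": 0}
    - {"tx": 0, "ty": 0, "tz": 0, "yaw": 0, "fingers": 0}

```text
clock: 6.4
eef_pos: [0.5519, -0.0275, 0.2177]
tcp_rot: [0.003, 0.996, -0.084, 0.013]
force: [-0.4, -0.2, -2.9]
width: 0.123
```

```bash
python3 - <<'E'
from h import *
v=[.551,.221,3.33];b=v[2]-np.pi
go(v[0]+.060*np.cos(v[2]),v[1]+.060*np.sin(v[2]),.15+.037,b)
s=r.sense();print(s['tcp_rot'],s['width'],s['moment'])
E
```

```text
clock 6.4 pos [ 0.5519 -0.0275  0.2177] ang -0.169 F [-0.4 -0.2 -2.9] tx -9.88 ty -22.39 tz 3.07 yaw -0.357
[ 0.00300549  0.99636593 -0.08419671  0.01252229] 0.12314953844113498 [0.0010759  0.06909745 0.04167213]
```

Call:
jog_arm:
  plan:
    - {"tx": 0, "ty": 0, "tz": 0, "yaw": -0.12, "fingers": 0}
    - {"tx": 0, "ty": 0, "tz": 0, "yaw": -0.12, "fingers": 0}
    - {"tx": 0, "ty": 0, "tz": 0, "yaw": -0.11, "fingers": 0}
    - {"tx": 0, "ty": -4, "tz": 0, "yaw": 0, "fingers": 0}
    - {"tx": -0.5, "ty": -4, "tz": 0, "yaw": 0, "fingers": 0}
    - {"tx": -0.5, "ty": -4, "tz": 0, "yaw": 0, "fingers": 0}
    - {"tx": -0.5, "ty": -4, "tz": 0, "yaw": 0, "fingers": 0}
    - {"tx": -0.5, "ty": -4, "tz": 0, "yaw": 0, "fingers": 0}
    - {"tx": 0, "ty": 0, "tz": 0, "yaw": 0, "fingers": 0}

```text
clock: 7.3
eef_pos: [0.4879, 0.1699, 0.2059]
tcp_rot: [0.005, 0.995, 0.096, 0.006]
force: [-0.7, -0.1, -2.4]
width: 0.125
```

```bash
cat >> h.py <<'E'
from scipy.spatial.transform import Rotation as R
def H(q,p):
    T=np.eye(4);T[:3,:3]=R.from_quat([q[1],q[2],q[3],q[0]]).as_matrix();T[:3,3]=p;return T
TB=np.eye(4);TB[:3,:3]=R.from_euler('z',2.972).as_matrix();TB[:3,3]=[.6163,-.0392,0]
REL=np.linalg.inv(H([.003,.996,-.084,.017],[.5592,-.0294,.0341]))@TB
def bnow():
    s=r.sense();return H(s['tcp_rot'],s['eef_pos'])@REL
def rel(u):
    "bracket pose in upright frame u=(x,y,yaw)"
    U=np.eye(4);U[:3,:3]=R.from_euler('z',u[2]).as_matrix();U[:2,3]=u[:2]
    B=np.linalg.inv(U)@bnow();print('bracket in upright mm',(B[:3,3]*1000).round(1),'rpy deg',R.from_matrix(B[:3,:3]).as_euler('xyz',degrees=True).round(2));return B
E
python3 - <<'E'
from h import *
v=[.551,.221,3.33];b=v[2]-np.pi
go(v[0]+.060*np.cos(v[2]),v[1]+.060*np.sin(v[2]),.19,b);rel(v)
print(r.sense()['tcp_rot'])
for n in('side','top'):cv2.imwrite(f'pics/h_{n}.png',r.snapshot(n))
E
```

```text
clock 7.3 pos [0.4879 0.1699 0.2059] ang 0.193 F [-0.7 -0.1 -2.4] tx 1.17 ty -3.83 tz 1.59 yaw 0.005
bracket in upright mm [ 14.5  38.5 170.4] rpy deg [ 0.47 -1.37  0.17]
[0.00514794 0.99531805 0.09634359 0.00577832]
```

Call:
jog_arm:
  plan:
    - {"tx": 0.6, "ty": -1.9, "tz": 0, "yaw": 0.005, "fingers": 0}
    - {"tx": 0.6, "ty": -1.9, "tz": 0, "yaw": 0, "fingers": 0}
    - {"tx": 0, "ty": 0, "tz": 0, "yaw": 0, "fingers": 0}
    - {"tx": 0, "ty": 0, "tz": 0, "yaw": 0, "fingers": 0}

```text
clock: 7.8
eef_pos: [0.4952, 0.2039, 0.2033]
tcp_rot: [0.006, 0.996, 0.091, 0.004]
force: [-0.5, 0.7, -3.0]
width: 0.127
```

```bash
python3 - <<'E'
from h import *
v=[.551,.221,3.33]
go(v[0]+.060*np.cos(v[2]),v[1]+.060*np.sin(v[2]),.19,v[2]-np.pi);rel(v);B=bnow()
t=[]
def dl(a,n,pts,M,k,o,col):
    q=(proj(n,pts@M[:3,:3].T+M[:3,3])-o+.5)*k;cv2.polylines(a,[np.round(q).astype(np.int32)],False,col,1)
U=np.eye(4);U[:3,:3]=R.from_euler('z',v[2]).as_matrix();U[:2,3]=v[:2]
S=np.array([[0,-30,162],[0,-16,162],[0,-8,146],[0,-8,122],[0,8,122],[0,8,146],[0,16,162],[0,30,162]])/1e3
Hk=np.array([[0,6,74],[-16,6,74],[-16,-6,74],[0,-6,74],[0,-24,78],[0,24,78]])/1e3
for n,o in(('side',(100,150)),('top',(135,90))):
    im=r.snapshot(n);a=cv2.resize(im[o[1]:o[1]+110,o[0]:o[0]+75],None,fx=5.3,fy=5.3,interpolation=cv2.INTER_CUBIC);a=cv2.convertScaleAbs(a,alpha=1.4)
    dl(a,n,S,U,5.3,np.array(o),(0,0,255));dl(a,n,Hk,B,5.3,np.array(o),(0,200,0));t.append(a)
cv2.imwrite('pics/i.png',np.hstack(t))
E
```

```text
clock 7.8 pos [0.4952 0.2039 0.2033] ang 0.182 F [-0.5  0.7 -3. ] tx -0.20 ty -0.64 tz 1.33 yaw -0.006
bracket in upright mm [  1.1   7.2 167.7] rpy deg [ 0.57 -1.52 -0.46]
```

View pics/i.png

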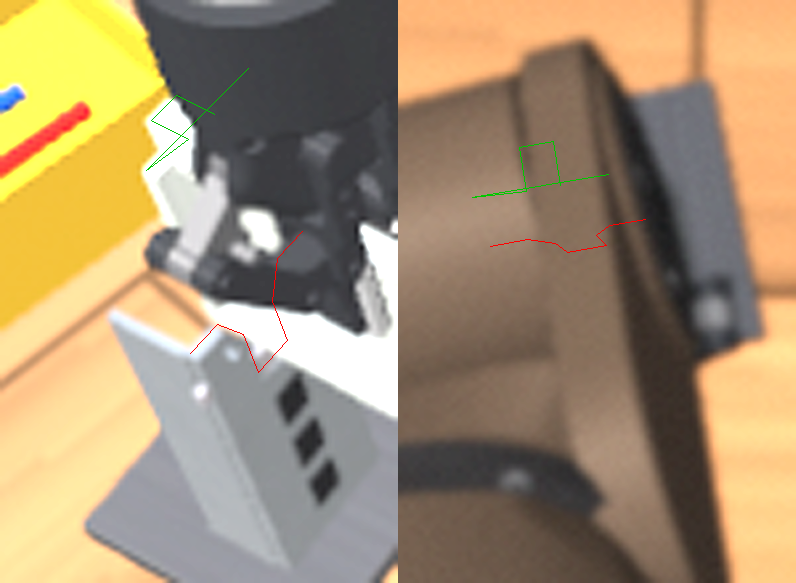

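```bash
python3 - <<'E'
from h import *
v=[.551,.221,3.33]
U=np.eye(4);U[:3,:3]=R.from_euler('z',v[2]).as_matrix();U[:2,3]=v[:2]
S=np.array([[-6,-30,162],[0,-30,162],[0,-16,162],[0,-8,146],[0,-8,122],[0,8,122],[0,8,146],[0,16,162],[0,30,162],[-6,30,162]])/1e3
t=[]
for n,o in(('side',(125,180)),('top',(143,108))):
    a=cv2.imread(f'pics/{n}0.png')[o[1]:o[1]+50,o[0]:o[0]+50];a=cv2.convertScaleAbs(cv2.resize(a,(400,400),interpolation=cv2.INTER_CUBIC),alpha=1.7)
    b=a.copy();q=(proj(n,S@U[:3,:3].T+U[:3,3])-o+.5)*8;cv2.polylines(a,[np.round(q).astype(np.int32)],False,(0,0,255),1);t.append(np.vstack([a,b])[:600] if 0 else a)
cv2.imwrite('pics/j.png',np.hstack(t))
E
```

```text
(no output)
```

View pics/j.png

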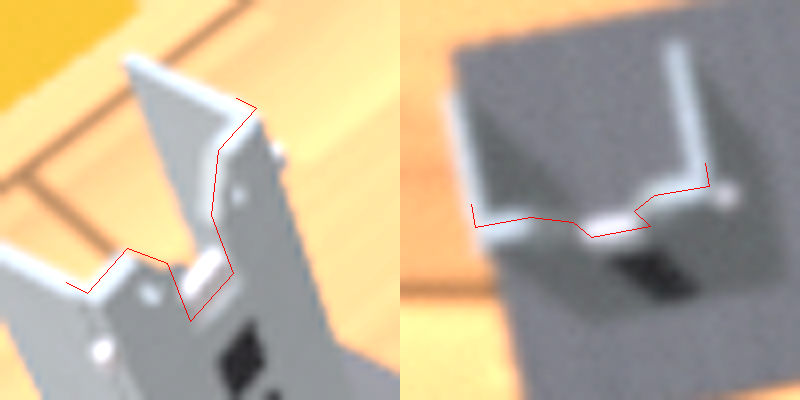

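```bash
python3 - <<'E'
from h import *
from scipy.optimize import least_squares
P=np.array([[0,-30,162],[0,30,162]])/1000.
obs={'top':np.array([[483-400,242],[712-400,203]])/8-.5+[143,108],'side':np.array([[95,300],[258,122]])/8-.5+[125,180]}
for k in(['top'],['side'],['top','side']):
    f=lambda v:np.concatenate([(proj(n,W(P,[v[0],v[1],0,v[2]]))-obs[n]).ravel() for n in k])
    u=least_squares(f,[.55,.22,3.33]);print(k,u.x.round(4),u.fun.round(1))
v=u.x
go(v[0]+.060*np.cos(v[2]),v[1]+.060*np.sin(v[2]),.19,v[2]-np.pi);rel(v)
E
```

```text
['top'] [0.5469 0.2196 3.3239] [-0.3  0.   0.3 -0. ]
['side'] [0.5479 0.2221 3.342 ] [-0.3  0.5  0.3 -0.6]
['top', 'side'] [0.5475 0.221  3.3323] [-1.  -0.1 -0.4 -0.5  0.2  0.2  1.  -0.8]
clock 7.9 pos [0.4951 0.2038 0.2035] ang 0.182 F [ 0.7  0.2 -2.6] tx -0.54 ty -0.69 tz 1.35 yaw -0.009
bracket in upright mm [ -2.4   7.9 167.9] rpy deg [ 0.56 -1.51 -0.62]
```

Call:
jog_arm:
  plan:
    - {"tx": -0.6, "ty": -0.8, "tz": 0, "yaw": -0.01, "fingers": 0}
    - {"tx": 0, "ty": 0, "tz": 0, "yaw": 0, "fingers": 0}
    - {"tx": 0, "ty": 0, "tz": 0, "yaw": 0, "fingers": 0}

```text
clock: 8.2
eef_pos: [0.4872, 0.2093, 0.2033]
tcp_rot: [0.006, 0.995, 0.095, 0.004]
force: [0.4, 0.5, -2.5]
width: 0.128
```

```bash
echo 'UPR=[.5475,.2208,3.332]' >> h.py; python3 -c "
from h import *
rel(UPR)"
```

```text
bracket in upright mm [  4.4   0.3 167.7] rpy deg [ 0.58 -1.54 -0.11]
```

Call:
jog_arm:
  plan:
    - {"tx": -0.05, "ty": 0, "tz": 1.4, "yaw": 0, "fingers": 0}
    - {"tx": 0, "ty": 0, "tz": 1.4, "yaw": 0, "fingers": 0}
    - {"tx": 0, "ty": 0, "tz": 0, "yaw": 0, "fingers": 0}

```text
clock: 8.5
eef_pos: [0.4872, 0.2088, 0.1754]
tcp_rot: [0.006, 0.995, 0.095, 0.005]
force: [-0.5, 0.5, -2.2]
width: 0.124
```

```bash
python3 -c "
from h import *
rel(UPR)"
```

```text
bracket in upright mm [  4.5   0.9 139.9] rpy deg [ 0.57 -1.42 -0.1 ]
```

Call:
jog_arm:
  plan:
    - {"tx": 0.1, "ty": 0, "tz": 1.2, "yaw": 0, "fingers": 0}
    - {"tx": 0, "ty": 0, "tz": 1.2, "yaw": 0, "fingers": 0}
    - {"tx": 0, "ty": 0, "tz": 1.0, "yaw": 0, "fingers": 0}
    - {"tx": 0, "ty": 0, "tz": 0, "yaw": 0, "fingers": 0}

```text
clock: 8.9
eef_pos: [0.4879, 0.2083, 0.1394]
tcp_rot: [0.006, 0.995, 0.095, 0.005]
force: [0.0, 0.5, -2.4]
width: 0.125
```

```bash
python3 -c "
from h import *
rel(UPR)
im=r.snapshot('side');cv2.imwrite('pics/k.png',cv2.resize(im[140:270,95:265],None,fx=4.5,fy=4.5,interpolation=cv2.INTER_CUBIC))"
```

```text
bracket in upright mm [  3.9   1.5 103.8] rpy deg [ 0.58 -1.51 -0.08]
```

View pics/k.png

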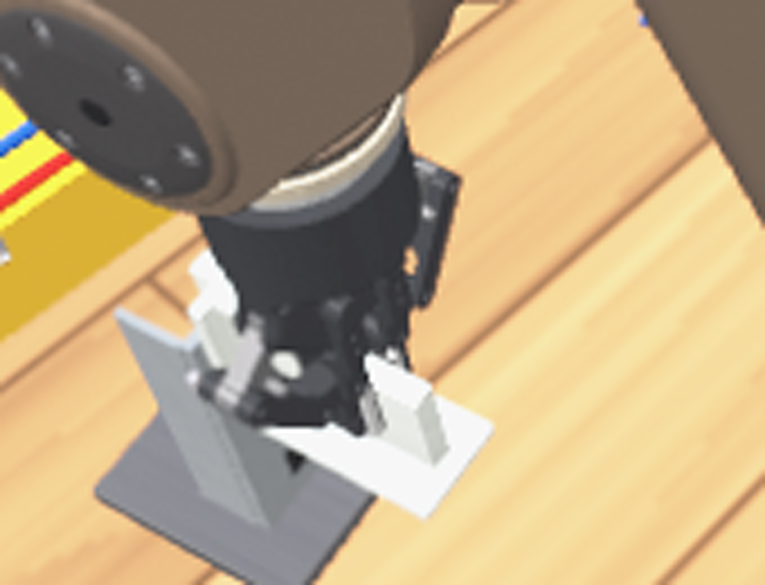

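The bracket sits just in front of the upright, with its hook over the top and no contact force. I continue down.

Call:
jog_arm:
  plan:
    - {"tx": 0, "ty": -0.1, "tz": 0.8, "yaw": 0, "fingers": 0}
    - {"tx": 0, "ty": 0, "tz": 0.8, "yaw": 0, "fingers": 0}
    - {"tx": 0, "ty": 0, "tz": 0.6, "yaw": 0, "fingers": 0}
    - {"tx": 0, "ty": 0, "tz": 0, "yaw": 0, "fingers": 0}

```text
clock: 9.35
eef_pos: [0.4874, 0.209, 0.1173]
tcp_rot: [0.006, 0.995, 0.095, 0.004]
force: [-2.7, -1.7, -3.3]
width: 0.125
```

```bash
python3 -c "
from h import *
rel(UPR);s=r.sense();print(s['force'],s['moment'])"
```

```text
bracket in upright mm [ 4.3  0.6 81.6] rpy deg [ 0.59 -1.57 -0.05]
[-2.69757115 -1.67848778 -3.28824823] [-0.12361464  0.48169456  0.01744423]
```

Call:
jog_arm:
  plan:
    - {"tx": -0.1, "ty": 0, "tz": 0.4, "yaw": 0, "fingers": 0}
    - {"tx": 0, "ty": 0, "tz": 0.4, "yaw": 0, "fingers": 0}
    - {"tx": 0, "ty": 0, "tz": 0, "yaw": 0, "fingers": 0}

```text
clock: 9.65
eef_pos: [0.4875, 0.2089, 0.1092]
tcp_rot: [0.006, 0.995, 0.095, 0.005]
force: [-3.3, -1.0, -3.1]
width: 0.123
```

```bash
python3 -c "
from h import *
rel(UPR);s=r.sense();print(s['force'],s['moment'])"
```

```text
bracket in upright mm [ 4.1  0.7 73.7] rpy deg [ 0.58 -1.42 -0.06]
[-3.34782857 -1.00519905 -3.12145202] [-0.07630725  0.49203608  0.04053289]
```

Call:
jog_arm:
  plan:
    - {"tx": 0, "ty": 0, "tz": 0.2, "yaw": 0, "fingers": 0}
    - {"tx": 0, "ty": 0, "tz": 0.2, "yaw": 0, "fingers": 0}
    - {"tx": 0, "ty": 0, "tz": 0.2, "yaw": 0, "fingers": 0}
    - {"tx": 0, "ty": 0, "tz": 0, "yaw": 0, "fingers": 0}

```text
clock: 10.05
eef_pos: [0.4877, 0.209, 0.1044]
tcp_rot: [0.006, 0.995, 0.095, 0.007]
force: [-4.0, -1.7, -0.0]
width: 0.123
```

```bash
python3 -c "
from h import *
rel(UPR);s=r.sense();print(s['force'],s['moment'])"
```

```text
bracket in upright mm [ 3.8  0.7 69. ] rpy deg [ 0.57 -1.29 -0.04]
[-4.03366501 -1.65586689 -0.04451381] [-0.16036051  0.45031758  0.10432387]
```

Call:
jog_arm:
  plan:
    - {"tx": 0, "ty": 0, "tz": 0.3, "yaw": 0, "fingers": 0}
    - {"tx": 0, "ty": 0, "tz": 0.3, "yaw": 0, "fingers": 0}
    - {"tx": 0, "ty": 0, "tz": 0.3, "yaw": 0, "fingers": 0}
    - {"tx": 0, "ty": 0, "tz": 0, "yaw": 0, "fingers": 0}

```text
clock: 10.45
eef_pos: [0.4879, 0.209, 0.0973]
tcp_rot: [0.006, 0.995, 0.096, 0.008]
force: [-4.5, -1.4, -1.3]
width: 0.126
```

```bash
python3 -c "
from h import *
rel(UPR);s=r.sense();print(s['force'],s['moment'])"
```

```text
bracket in upright mm [ 3.5  0.7 62.1] rpy deg [ 0.57 -1.11  0.  ]
[-4.46953153 -1.42622387 -1.26366721] [-0.11603003  0.47673127  0.08723751]
```

Call:
jog_arm:
  plan:
    - {"tx": 0, "ty": 0, "tz": 0.3, "yaw": 0, "fingers": 0}
    - {"tx": 0, "ty": 0, "tz": 0.4, "yaw": 0, "fingers": 0}

```text
clock: 10.65
eef_pos: [0.4879, 0.2088, 0.0917]
tcp_rot: [0.006, 0.995, 0.096, 0.009]
force: [-12.7, -2.3, 16.1]
width: 0.129
```

```bash
python3 -c "
from h import *
rel(UPR);s=r.sense();print(s['force'],s['moment'])"
```

```text
bracket in upright mm [ 3.5  0.8 56.6] rpy deg [ 0.58 -1.03  0.03]
[-12.71351025  -2.31509435  16.06564852] [-0.35218161  1.671721    0.28409689]
```

Call:
jog_arm:
  plan:
    - {"tx": 0, "ty": 0, "tz": 0.4, "yaw": 0, "fingers": 0}
    - {"tx": 0, "ty": 0, "tz": 0.4, "yaw": 0, "fingers": 0}

```text
clock: 10.85
eef_pos: [0.4872, 0.2083, 0.0875]
tcp_rot: [0.006, 0.995, 0.097, 0.009]
force: [-9.9, -11.5, 59.9]
width: 0.124
```

```bash
python3 -c "
from h import *
rel(UPR);s=r.sense();print(s['force'],s['moment'])"
```

```text
bracket in upright mm [ 4.2  1.1 52.5] rpy deg [ 0.63 -0.97  0.15]
[ -9.88309035 -11.54635082  59.8939547 ] [-2.11785295  1.06673007  0.1697755 ]
```

Call:
jog_arm:
  plan:
    - {"tx": 0, "ty": 0, "tz": -0.3, "yaw": 0, "fingers": 0}
    - {"tx": 0, "ty": 0, "tz": 0, "yaw": 0, "fingers": 5}
    - {"tx": 0, "ty": 0, "tz": 0, "yaw": 0, "fingers": 5}
    - {"tx": 0, "ty": 0, "tz": 0, "yaw": 0, "fingers": 5}
    - {"tx": 0, "ty": 0, "tz": 0, "yaw": 0, "fingers": 5}
    - {"tx": 0, "ty": 0, "tz": -2, "yaw": 0, "fingers": 5}
    - {"tx": 0, "ty": 0, "tz": -3, "yaw": 0, "fingers": 5}
    - {"tx": 0, "ty": 0, "tz": -3, "yaw": 0, "fingers": 5}
    - {"tx": 0, "ty": 0, "tz": -3, "yaw": 0, "fingers": 5}
    - {"tx": 0, "ty": 0, "tz": 0, "yaw": 0, "fingers": 0}

```text
clock: 11.85
eef_pos: [0.4866, 0.2098, 0.2034]
tcp_rot: [0.006, 0.995, 0.097, 0.011]
force: [0.3, 1.0, -0.4]
width: 0.431
```

```bash
python3 -c "
from h import *
v=UPR
go(v[0]+.020*np.cos(v[2]),v[1]+.020*np.sin(v[2]),.138+.02,v[2]-np.pi)
im=r.snapshot('side');cv2.imwrite('pics/l.png',cv2.resize(im[140:270,95:265],None,fx=4.5,fy=4.5,interpolation=cv2.INTER_CUBIC))"
```

```text
clock 11.85 pos [0.4866 0.2098 0.2034] ang 0.194 F [ 0.3  1.  -0.4] tx 4.19 ty 0.09 tz 4.54 yaw 0.004
```

View pics/l.png

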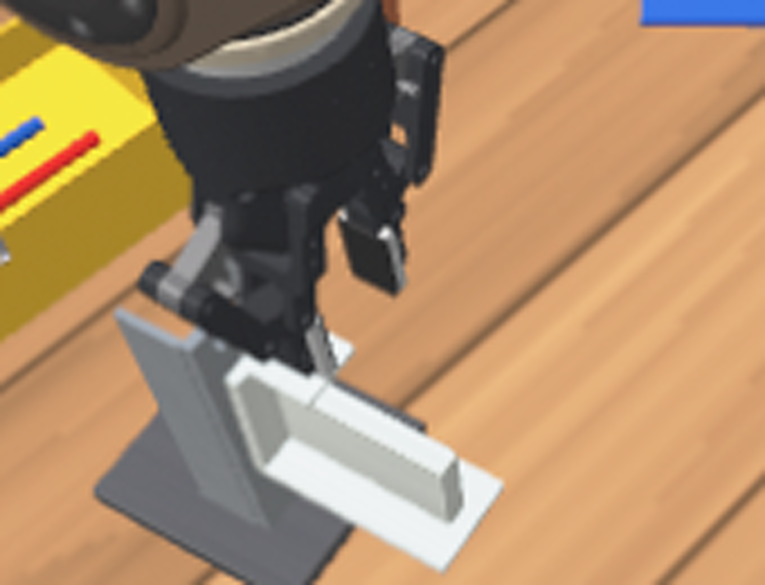

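The bracket hangs on the upright by its hook. For certainty I press the tab with shut fingers.

Call:
jog_arm:
  plan:
    - {"tx": 2.1, "ty": 0.05, "tz": 0, "yaw": 0, "fingers": 0}
    - {"tx": 2.1, "ty": 0.05, "tz": 0, "yaw": 0, "fingers": 0}
    - {"tx": 0, "ty": 0, "tz": 0, "yaw": 0, "fingers": 0}
    - {"tx": 0, "ty": 0, "tz": 0, "yaw": 0, "fingers": 0}
    - {"tx": 0, "ty": 0, "tz": 0, "yaw": 0, "fingers": 0}

```text
clock: 12.4
eef_pos: [0.5262, 0.2163, 0.1973]
tcp_rot: [0.007, 0.995, 0.097, 0.006]
force: [0.3, -0.5, -0.5]
width: -0.001
```

```bash
python3 -c "
from h import *
v=UPR
go(v[0]+.020*np.cos(v[2]),v[1]+.020*np.sin(v[2]),.138+.014,v[2]-np.pi)"
```

```text
clock 12.4 pos [0.5262 0.2163 0.1973] ang 0.194 F [ 0.3 -0.5 -0.5] tx 0.18 ty -0.04 tz 4.53 yaw 0.003
```

Call:
jog_arm:
  plan:
    - {"tx": 0.1, "ty": 0, "tz": 1.5, "yaw": 0, "fingers": 0}
    - {"tx": 0, "ty": 0, "tz": 1.5, "yaw": 0, "fingers": 0}
    - {"tx": 0, "ty": 0, "tz": 1.0, "yaw": 0, "fingers": 0}
    - {"tx": 0, "ty": 0, "tz": 0.3, "yaw": 0, "fingers": 0}

```text
clock: 12.8
eef_pos: [0.5254, 0.2156, 0.1523]
tcp_rot: [0.007, 0.995, 0.097, 0.005]
force: [-0.6, -0.1, 0.3]
width: 0.004
```

Call:
jog_arm:
  plan:
    - {"tx": 0, "ty": 0, "tz": 0.3, "yaw": 0, "fingers": 0}
    - {"tx": 0, "ty": 0, "tz": 0.3, "yaw": 0, "fingers": 0}

```text
clock: 13.0
eef_pos: [0.5255, 0.2157, 0.1498]
tcp_rot: [0.007, 0.995, 0.097, 0.006]
force: [-17.5, -4.7, 51.9]
width: 0.003
```

Firm contact came at a tab height of about 136 mm (home is 138), with 52 N on the wrist, so the bracket is bottomed. I back off and look.

Call:
jog_arm:
  plan:
    - {"tx": 0, "ty": 0, "tz": 0.3, "yaw": 0, "fingers": 0}
    - {"tx": 0, "ty": 0, "tz": -2, "yaw": 0, "fingers": 0}
    - {"tx": 0, "ty": 0, "tz": -4, "yaw": 0, "fingers": 0}
    - {"tx": 0, "ty": 0, "tz": -4, "yaw": 0, "fingers": 0}
    - {"tx": 0, "ty": 4.5, "tz": -1, "yaw": 0, "fingers": 0}
    - {"tx": 0, "ty": 4.5, "tz": 0, "yaw": 0, "fingers": 0}
    - {"tx": 0, "ty": 4.5, "tz": 0, "yaw": 0, "fingers": 0}
    - {"tx": 0, "ty": 4.5, "tz": 0, "yaw": 0, "fingers": 0}
    - {"tx": 0, "ty": 4.5, "tz": 0, "yaw": 0, "fingers": 0}
    - {"tx": 0, "ty": 4.5, "tz": 0, "yaw": 0, "fingers": 0}
    - {"tx": 0, "ty": 4.5, "tz": 0, "yaw": 0, "fingers": 0}
    - {"tx": 0, "ty": 0, "tz": 0, "yaw": 0, "fingers": 0}

```text
clock: 14.2
eef_pos: [0.5863, -0.102, 0.2772]
tcp_rot: [0.008, 0.995, 0.1, 0.014]
force: [-1.0, 0.7, -0.3]
width: 0.006
```

```bash
python3 - <<'E'
from h import *
t=[]
v=UPR
U=np.eye(4);U[:3,:3]=R.from_euler('z',v[2]).as_matrix();U[:2,3]=v[:2]
B=np.eye(4);B[:3,:3]=R.from_euler('y',5,degrees=True).as_matrix();B[:3,3]=[.002,0,.060];M=U@B
L=np.array([[0,-24,0],[0,-24,78],[0,24,78],[0,24,0],[0,-24,0],[100,-24,0],[100,24,0],[0,24,0]])/1e3
for n,o in(('side',(110,170)),('top',(140,95))):
    im=r.snapshot(n);a=cv2.convertScaleAbs(cv2.resize(im[o[1]:o[1]+90,o[0]:o[0]+90],(400,400),interpolation=cv2.INTER_CUBIC),alpha=1.2)
    q=(proj(n,L@M[:3,:3].T+M[:3,3])-o+.5)*400/90;cv2.polylines(a,[np.round(q).astype(np.int32)],False,(0,0,255),1);t.append(a)
cv2.imwrite('pics/m.png',np.hstack(t))
E
```

```text
(no output)
```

View pics/m.png

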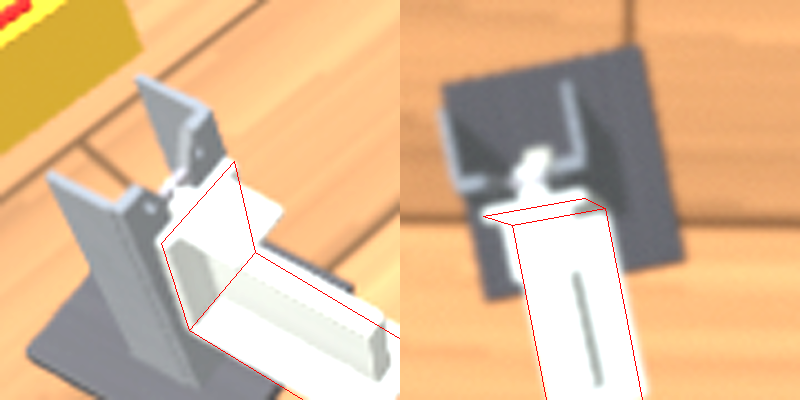

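The wireframe at home with the 5° droop matches the bracket. The two side-bolt heads that stuck out before, side (137,223) and top (183,132), seem to have gone in. I check that in numbers and check the bystanders, then hand in.

```bash
python3 - <<'E'
from h import *
for n,(u,w) in(('side',(137,223)),('top',(183,132))):
    a=cv2.imread(f'pics/{n}0.png').max(2);b=r.snapshot(n).max(2)
    print(n,a[w-2:w+3,u-2:u+3].max(),b[w-2:w+3,u-2:u+3].max())
print([(np.round(d['uv']).tolist(),round(d['confidence'],2)) for d in r.trace('side','plain_bracket')])
print('hand in:',r.hand_in())
E
```

```text
side 172 139
top 123 128
[([298.0, 180.0], 0.64)]
the job is handed in; nothing more can be done
hand in: None
```

I hung the hooked silver bracket in the slot of the upright farthest from the base, pressed it home and handed the job in at about 14 s. I pressed down first while gripping the web (60 N at the wrist). After releasing, I pressed the tab with shut fingers and read 52 N, then one more small press for which I took no reading.

**Checks for a fully home, locked bracket:**
- **Height:** the tab stopped hard at about 136–138 mm, where home is 138 mm. With the catch still up it would be about 150 mm.
- **Fit:** the bracket, hanging free, matches my overlay drawn at the home pose with a 5° droop.
- **Lock, side view:** the bolt head that stuck out before is gone, by eye and in brightness (172 down to 139).
- **Lock, top view:** the brightness check there did not confirm it (123 before, 128 after). By eye that bolt head looked gone too.
- **No pull test:** I did not pull on the bracket to prove the lock.

**Other checks:** the plain bracket shows at (298,180) in the side view; the first look put it at (300,184), when more of it was in view. I put the small shift down to the arm partly covering it, and I sent no moves near it. My position estimate while gripped read z 52.5 mm under the 60 N load, below the 60 mm home height. I put that down to slip in the grip.

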